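# Hitch the ball coupler and latch it

### The job

Take the dust cap off the tow ball and set it upright in the round cap holder. Draw the coupler fully out of its parking tunnel, stand it on the bench and let go, then take it again (by its shank, as guard plates crowd the ball) and, lever still raised, lower its socket gently and fully home onto the ball with the shank lying level in the stand's rest. Finally press the latch lever all the way down, and leave it all in place without knocking the loose things around.

Things in the scene. Friction and masses are not known exactly. Their poses are not given: they have to be found in the camera images.
- ball_stand: Dark steel stand bolted to the bench, base 175 x 92 x 12 mm: a ball on a post between two guard plates (inner faces 32 mm either side in y, 52 mm long, tops 88 mm up; no room for fingers beside a seated coupler), and 100 mm behind it (-x) a rest for the shank, 48 mm high, between 11 mm horns 38 mm apart. Origin: on the bench below the ball; +x is where the coupler's nose must point; z up.
- ball_center (a point): Centre of the bright steel ball, 36 mm across, 70 mm above the bench.
- dust_cap: Loose black rubber cap on the ball, 46 mm across, 55 mm high: round skirt 27 mm high (bore 38 mm, 22 mm deep, open below), on it a knob 18 to 22 mm across, 28 mm high. Origin: centre of the skirt's lower rim; z up to the knob. On the ball the rim is 66 mm and the knob's top 121 mm above the bench. 40 g.
- cap_holder: Aluminium round shallow cup on a square foot of 84 mm, bolted to the bench: inner diameter 58 mm, rim 22 mm above the bench, floor 10 mm above it. Origin: on the bench below its centre, z up.
- holder_floor (a point): Centre of the cup's inner floor, on which the cap's rim shall stand.
- parking_tunnel: Dark steel tunnel bolted to the bench, 164 mm long, 44 mm wide without its flanges, 38 mm high outside (36 wide, 34 high inside), closed at the far end. The coupler's shank is parked in it. Origin: on the bench at the middle of the mouth; +x points out of the mouth, z up.
- coupler: Loose aluminium coupler, 221 mm long, 0.3 to 0.5 kg, on its flat underside. Head: x -26 to 26 mm, 48 mm wide and high, flat sides; under it an open socket 40 mm square, 40 mm deep. Shank: 26 mm square bar, x -55 to -195, flush below; parked in the tunnel, head 29 mm outside the mouth. Origin: below the socket's centre at underside height; +x to the nose, z up. Mass centre near x -76 mm.
- socket_center (a point): Where the ball's centre lies when seated: 22 mm above the coupler's origin. The underside is then 48 mm above the bench, the shank on the rest.
- shank_grip (a point): Middle of the shank's free rear part, coupler x -145, z 13 mm: where it can be gripped from above (26 mm wide), clear of the lever, the rest and the stand.
- shank_end (a point): Centre of the shank's rear end, coupler x -195, z 13 mm.
- latch (a joint): Angle of the latch lever: 0 = fully down (latched, a pawl is then under the ball), 0.8 = raised; starts at 0.6 to 0.8. Stiff pivot (0.2 N m, 3 to 6 N at the pad; press along its arc), stays where left, hard stop at 0. Pivot on the coupler at x -32, z 54 mm; the lever points to the rear (-x) above the shank.
- lever_pad (a point): Middle of the top of the lever's dark steel end pad (22 x 26 mm), 59 mm from the pivot; when down it lies at coupler x -90, z 62 mm, 110 mm above the bench with the coupler seated.
- piston: Bystander: loose metal slide cap, 39 mm across, 34 mm high; leave alone.
- housing: Bystander: loose grey metal casting, 73 x 56 x 36 mm; leave alone.
- tape: Bystander: roll of tape, 58 mm across, 19 mm high; leave alone.
- bottle: Bystander: small standing bottle, 36 mm across, 95 mm high; leave alone.

How it is judged:
On the way, in this order (a step that is already met when the one before it is completed fails the run):
1. the dust cap stands upright in the cap holder, let go (horizontal distance between dust_cap and holder_floor below 0.01 m and z of dust_cap in the frame of holder_floor below 0.004 m and angle between dust_cap's own z axis and vertical below 0.1 rad and contact force between the fingers and dust_cap below 0.1 N), for 0.2 s.
2. the coupler, its shank wholly out of the tunnel, stands upright on the bench, let go (x of shank_end in the frame of parking_tunnel above 0 m and height (world z) of coupler below 0.006 m and angle between coupler's own z axis and vertical below 0.08 rad and contact force between the fingers and coupler below 0.1 N), for 0.2 s.
3. the socket is fully down on the ball, shank level in the rest, lever still raised (distance between socket_center and ball_center below 0.006 m and angle between coupler's own z axis and vertical below 0.06 rad and angle between the x axis of coupler and the x axis of ball_stand, either way round below 0.12 rad and value of joint latch above 0.4 rad), for 0.2 s.
At the end, for the whole second after the job is handed in: Coupler let go on the ball (socket centre within 6 mm of the ball's), level within 0.06 rad, in line with the stand within 0.12 rad, at rest; lever within 0.06 rad of fully down; dust cap upright in the holder, within 10 mm of its middle, rim within 4 mm of its floor (value of joint latch below 0.06 rad and distance between socket_center and ball_center below 0.006 m and angle between coupler's own z axis and vertical below 0.06 rad and angle between the x axis of coupler and the x axis of ball_stand, either way round below 0.12 rad and linear speed of coupler below 0.02 m/s and horizontal distance between dust_cap and holder_floor below 0.01 m and z of dust_cap in the frame of holder_floor below 0.004 m and angle between dust_cap's own z axis and vertical below 0.1 rad); the robot touches nothing.
It fails at once if the coupler is forced down onto the stand with more than 80 N while its lever is raised (contact force between coupler and ball_stand above 80 N and value of joint latch above 0.2 rad).
It fails at once if a loose bystander is knocked more than 3 cm away (distance of any of piston, housing, tape, bottle from where it was at the start of the episode above 0.03 m).
It also fails if it takes over 67 s, if anything falls off the work surface, if the arm or the gripper's body presses on something with over 40 N, if the wrist force passes 120 N, or if a joint passes its speed limit or range.

### The arm

A 7-joint arm with a two-finger parallel gripper is mounted at the origin on a cart in front of the work surface, level with it; the furniture and walls round the work are solid. World frame = base frame: x ahead of the robot, y to its left, z up, the work surface at z = 0. Lengths are in m, angles in rad, forces in N, time in s.
With the tool pointing down it reaches from about 0.425 to 0.875 m from the base axis. Payload 4.7 kg.
Tool frame: the origin (TCP) lies midway between the tips of the shut fingers; the grasp point (between the pads) lies 19 mm behind it; z points along the fingers, y is the line along which they close (so a half turn about z gives the same grasp; the last joint's range is limited). The gripper opens to 87 mm and grips with 3 to 60 N. Pads are 19 mm wide; open, the fingers measure 117 mm over their backs; the gripper's body (75 mm by 190 mm) begins 51 mm behind the grasp point.
Start: joints at [1.297, 0.321, -0.07, 1.45, 0.023, 1.371, -0.057], TCP at [0.184, -0.623, 0.223] pointing down, gripper open.
Joint ranges: [-2.86, 2.86], [-0.3, 2.09], [-1.38, 1.24], [0.06, 2.45], [-1.56, 4.7], [0.09, 2.05], [-2.69, 2.69]. Speed limits (rad/s): [2.57, 2.57, 3.14, 3.14, 3.14, 3.14, 3.14].

### API

Orientations are given as a rotation vector (axis times angle).
In Python, from bench import ctrl gives the robot as it stands. The module is installed in compiled form; this text tells all that it offers.
- The arm moves only by the shell command python3 -m handwheel 'ROWS' [FORCE]. ROWS is JSON, a list of rows, each a list of 7 numbers: the finger opening in m, from 0 to 0.087, then the shift along the tool's x, y, z in m, then the turn, a rotation vector about the tool's x, y, z in degrees. A call has 1 to 12 rows; each row shifts and turns the commanded pose from where the row before left it, along the tool's axes as they then stand; what a row does not reach is not made up. A row lasts 1/8 s, in which the tool goes at most 62.5 mm and 10.7 degrees, less where a joint would pass 70% of its speed; a pose out of reach is approached as far as the arm can. A call is refused whole if a number of a shift passes 0.0625 or a number of a turn 10.7, either way. A call with a gripper value outside its range is refused whole. The fingers move at their own pace and stop on an object; FORCE is the grip in N (left out, the last holds). Time passes only in rows, so rows that do not move let the fingers close. It gives the time, the measured TCP pose, the force, the opening and the grip force at its end, in the units of the state.
- ctrl.get_state(): the state, without advancing time (a new reading comes with each control period).
- ctrl.get_image(name): name is "scene" or "top" or "wrist"; returns (picture, depth): 384x512x3 uint8, blue, green, red; 384x512 float32, m along the optical axis (not along the pixel's ray), 0 where there is no reading.
- ctrl.camera_info(name): a dict with "intrinsics" (3x3 intrinsics, pixels), "R" (3x3) and "t" (3): a world point X has camera coordinates R X + t. Camera axes: x right, y down, z forward; pixel columns grow to the right and rows downward; lengths in m; the calibration is good to about 2 mm. The wrist camera is an equidistant fisheye: a pixel r from the principal point sees the ray r / f radians off the axis. A picture is of the moment at which its call begins: read the wrist's pose just before it. camera_info takes no time and is no camera call; for the wrist camera it gives the pose at the moment of the call.
- ctrl.close_job(): hands the job in; it is judged then, once.
The state is a dict: "time": time; "joint_positions": joint angles; "qd": joint speeds; "joint_torque": joint torques, N m; "position": TCP position; "tool_rot": TCP orientation; "ft_force": force on the tool from outside, world axes, zero at the start; "torque": the same for the moment, N m; "grip_width": opening from 0.0 (shut) to 1.0 (fully open); "grip_force": force on a finger pad.
Only numpy, scipy, OpenCV 4.12 (cv2) and the standard library are available. Lean on these libraries where they do the work, as an engineer would, in place of code of your own. Each camera call takes 0.05 s, during which the arm holds its last target. There are 200 camera calls.

## Working session

There is one attempt and no reset: what is moved stays moved. The work goes in short steps, Python scripts to look and compute and a shell command to move; the robot and the scene stay as the last step left them, time stands still between calls to the robot, and variables do not carry over. Pictures are saved under pics/ and viewed, at most 10 in all, crops included, and the job is handed in when it is done.

```bash
mkdir -p pics
cat > h.py <<'E'
import numpy as np, cv2
from bench import ctrl
from scipy.spatial.transform import Rotation as Ro
def info(n):
    c=ctrl.camera_info(n); return np.array(c["intrinsics"]),np.array(c["R"]),np.array(c["t"])
def cloud(n,depth,ci):
    K,R,t=ci; v,u=np.mgrid[:384,:512]
    P=np.stack([(u-K[0,2])/K[0,0]*depth,(v-K[1,2])/K[1,1]*depth,depth],-1)
    W=(P-t)@R; W[depth<=0]=np.nan; return W
E
python3 - <<'E'
from h import *
s=ctrl.get_state(); print({k:np.round(v,3) for k,v in s.items()})
for n in("scene","top"):
    im,d=ctrl.get_image(n); ci=info(n); np.savez(n+".npz",im=im,d=d,K=ci[0],R=ci[1],t=ci[2])
    cv2.imwrite(f"pics/{n}0.png",im); print(n,ci, (d>0).mean())
E
```

```text
{'time': np.float64(0.0), 'joint_positions': array([ 1.297,  0.322, -0.07 ,  1.452,  0.023,  1.371, -0.057]), 'qd': array([-0.001, -0.001, -0.002, -0.001,  0.002, -0.002, -0.001]), 'joint_torque': array([-0.0000e+00, -4.9129e+01, -4.0400e-01, -3.1253e+01, -6.4000e-02,
        4.4000e-02,  0.0000e+00]), 'position': array([ 0.184, -0.623,  0.221]), 'tool_rot': array([-3.107e+00, -4.500e-01,  1.000e-03]), 'ft_force': array([-0.44 , -1.162,  0.263]), 'torque': array([ 0.004,  0.023, -0.046]), 'grip_force': np.float64(0.0), 'grip_width': np.float64(1.0)}
scene (array([[425.74495822,   0.        , 259.38639604],
       [  0.        , 425.74495822, 192.70033457],
       [  0.        ,   0.        ,   1.        ]]), array([[ 0.54913275, -0.83566153,  0.01109197],
       [-0.42069851, -0.28787005, -0.86031598],
       [ 0.72212602,  0.4677613 , -0.50964044]]), array([-0.325249  ,  0.35366639,  0.59447185])) 0.9958750406901041
top (array([[353.63628555,   0.        , 258.89884729],
       [  0.        , 353.63628555, 188.72176994],
       [  0.        ,   0.        ,   1.        ]]), array([[ 0.00116682, -0.99980313, -0.01980763],
       [-0.98820188,  0.00188076, -0.1531454 ],
       [ 0.1531525 ,  0.01975263, -0.98800513]]), array([0.0411404 , 0.63401153, 0.99888339])) 0.9959716796875
```

View pics/top0.png

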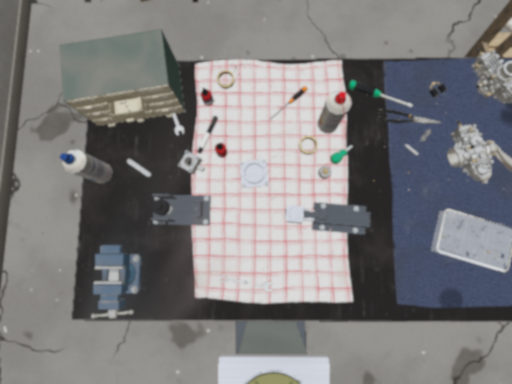

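View pics/scene0.png

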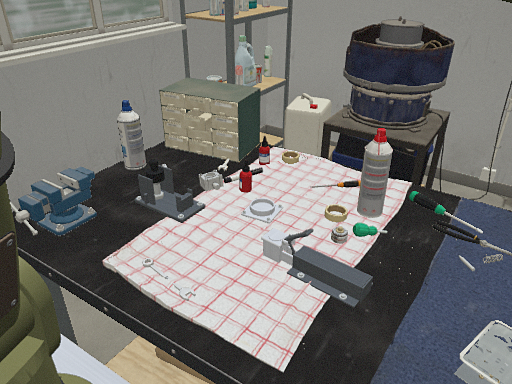

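The top view shows the stand with the cap at about (162,207) and its rest toward (205,208), so its nose points left (+y). The holder is at (255,173), the coupler head at (295,213), the tunnel at (340,218), the piston at (325,172) and the housing at (190,160). The scene view agrees.

Run:
```python
from h import *
A={}
for n in("top","scene"):
    f=np.load(n+".npz"); W=cloud(n,f["d"],(f["K"],f["R"],f["t"])); A[n]=(W,f["im"])
def px(n,X):
    f=np.load(n+".npz");p=f["K"]@(f["R"]@X+f["t"]);return p[:2]/p[2]
W=A["top"][0]
for nm,(u,v) in dict(ball=(162,207),holder=(255,173),head=(295,213),tun=(340,218),bench=(255,230)).items(): print(nm,W[v,u].round(4))
def sel(n,c,r,z0,z1):
    W=A[n][0].reshape(-1,3); m=(np.hypot(W[:,0]-c[0],W[:,1]-c[1])<r)&(W[:,2]>z0)&(W[:,2]<z1); return W[m]
for n in A:
    print(n)
    for nm,px0,r,zs in [("knob",(162,207),.05,(.105,.135)),("plates",(162,207),.06,(.082,.095)),("base",(180,210),.11,(.007,.016)),("rest",(200,210),.06,(.03,.075)),("holder rim",(255,173),.06,(.017,.027)),("holder foot",(255,173),.07,(.005,.014)),("headtop",(295,213),.05,(.044,.053)),("tuntop",(340,218),.11,(.034,.042)),("lever",(310,210),.09,(.055,.13))]:
        c=W[px0[1],px0[0]]; P=sel(n,c,r,*zs)
        if len(P)<3: print(nm,len(P));continue
        rect=cv2.minAreaRect((P[:,:2]*1000).astype(np.float32))
        print(nm,len(P),P.mean(0).round(4),"rect",np.round(rect[0],1),np.round(rect[1],1),round(rect[2],1), "zmax",P[:,2].max().round(4))
for n,x0,x1,y0,y1 in(("top",145,385,150,245),("scene",125,380,150,305)):
    im=A[n][1][y0:y1,x0:x1]; cv2.imwrite(f"pics/{n}c.png",cv2.resize(im,None,fx=3.1,fy=3.1,interpolation=cv2.INTER_CUBIC))
```

```text
ball [0.5753 0.3141 0.0939]
holder [0.689  0.0538 0.0121]
head [ 0.5617 -0.0646  0.0522]
tun [ 0.5479 -0.1973  0.0407]
bench [ 0.5143  0.0536 -0.    ]
top
knob 57 [0.5769 0.3211 0.1197] rect [576.9 322.1] [20.7 19.1] 90.0 zmax 0.1247
plates 200 [0.5755 0.3198 0.0907] rect [577.7 322.8] [51.9 72.1] 89.9 zmax 0.095
base 1140 [0.5737 0.2647 0.0122] rect [555.2 271.5] [170.  192.3] 20.3 zmax 0.016
rest 110 [0.5767 0.2215 0.0488] rect [576.1 222.2] [46.9 16.3] 0.8 zmax 0.0613
holder rim 94 [0.6913 0.0591 0.0217] rect [690.1  59.6] [61.4 63. ] 90.0 zmax 0.0256
holder foot 530 [0.6895 0.0593 0.0089] rect [688.6  63.3] [ 94.8 107. ] 18.3 zmax 0.014
headtop 281 [ 0.5613 -0.0613  0.0488] rect [560.9 -68.5] [67.5 47.7] 85.5 zmax 0.0529
tuntop 696 [ 0.5506 -0.2104  0.0383] rect [ 552.1 -201.5] [164.4  44.4] 85.2 zmax 0.0419
lever 201 [ 0.5567 -0.1158  0.0785] rect [ 557.3 -117.3] [60.6 35. ] 87.8 zmax 0.1024
scene
knob 64 [0.5733 0.3165 0.1151] rect [574.1 318.3] [17.7 20.8] 25.4 zmax 0.1226
plates 202 [0.5719 0.3147 0.0882] rect [577.1 320.4] [49.6 78.5] 89.0 zmax 0.0948
base 795 [0.5648 0.2594 0.011 ] rect [576.  276.6] [176.5  95.3] 89.1 zmax 0.0159
rest 180 [0.5723 0.2169 0.044 ] rect [574.9 219.7] [18.4 50.8] 87.5 zmax 0.0601
holder rim 118 [0.6872 0.0547 0.0199] rect [689.   55.8] [66.8 62.7] 31.6 zmax 0.0235
holder foot 340 [0.6855 0.0514 0.0086] rect [687.3  54.1] [82.  79.7] 6.2 zmax 0.0139
headtop 308 [ 0.5553 -0.0677  0.048 ] rect [559.3 -72.6] [68.8 50. ] 84.5 zmax 0.0529
tuntop 1233 [ 0.5484 -0.2062  0.0373] rect [ 551.9 -188.1] [197.8  48.9] 86.1 zmax 0.0418
lever 171 [ 0.5503 -0.1213  0.0786] rect [ 555.3 -120.1] [60.9 32.1] 87.1 zmax 0.1006
```

View pics/topc.png

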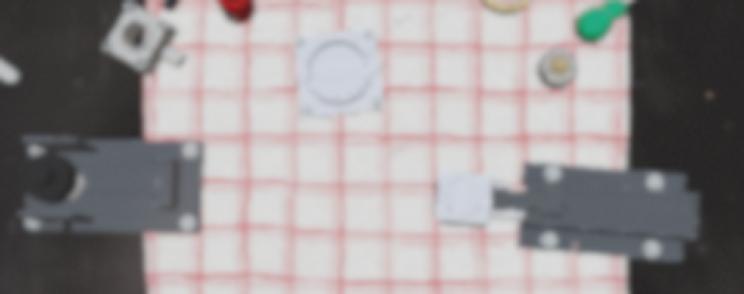

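The crop confirms the layout: holder cup centre about (337,72), cap (50,180), coupler head (465,198), tunnel (610,212). The two cameras differ by about 3.5 mm, so I will refine from the wrist camera near each object. Next, a helper that prints suggested rows.

```bash
cat >> h.py <<'E'
def pose():
    s=ctrl.get_state(); return np.array(s["position"]),Ro.from_rotvec(s["tool_rot"]),s
def down(yaw): # tool x at yaw deg, z down
    return Ro.from_euler("z",yaw,degrees=True)*Ro.from_euler("x",180,degrees=True)
def plan(legs,p=None,R=None):
    p0,R0,_=pose(); p=p0 if p is None else p; R=R0 if R is None else R
    for tp,yaw,n in legs:
        Rt=down(yaw)
        for k in range(n):
            d=(np.array(tp)-p)/(n-k); rv=(R.inv()*Rt).as_rotvec(degrees=True)/(n-k)
            sh=np.round(R.inv().apply(d),4); tn=np.round(rv,1)
            print([*sh.tolist(),*tn.tolist()])
            p=p+R.apply(sh); R=R*Ro.from_rotvec(tn,degrees=True)
        print('--',p.round(4))
def stat():
    p,R,s=pose(); print(round(float(s["time"]),2),p.round(4),"x",R.as_matrix()[:,0].round(3),"z",R.as_matrix()[:,2].round(3),"f",np.round(s["ft_force"],1),"w",round(float(s["grip_width"])*87,1),"g",round(float(s["grip_force"]),1),"j",np.round(s["joint_positions"],2))
E
python3 -c "
from h import *
plan([((.55,-.2,.23),70,10),((.577,.20,.23),90,7)])"
```

```text
[0.0471, -0.0302, -0.0008, -0.0, -0.0, -5.4]
[0.0497, -0.0256, -0.0008, -0.0, -0.0, -5.3]
[0.0518, -0.0209, -0.0008, -0.0, -0.0, -5.4]
[0.0536, -0.0159, -0.0008, -0.0, -0.0, -5.3]
[0.0548, -0.0109, -0.0008, -0.0, -0.0, -5.4]
[0.0556, -0.0057, -0.0008, -0.0, -0.0, -5.3]
[0.0559, -0.0005, -0.0008, -0.0, -0.0, -5.4]
[0.0557, 0.0047, -0.0008, -0.0, -0.0, -5.3]
[0.055, 0.0099, -0.0008, -0.0, -0.0, -5.4]
[0.0539, 0.0149, -0.0007, -0.1, -0.1, -5.3]
-- [ 0.55 -0.2   0.23]
[0.055, -0.0159, -0.0, 0.0, 0.0, -2.9]
[0.0558, -0.0131, -0.0, 0.0, 0.0, -2.9]
[0.0563, -0.0103, -0.0001, 0.0, 0.0, -2.8]
[0.0568, -0.0075, -0.0, 0.0, 0.0, -2.9]
[0.0571, -0.0046, -0.0001, 0.0, 0.0, -2.8]
[0.0572, -0.0019, -0.0, 0.0, 0.0, -2.9]
[0.0573, 0.0011, -0.0001, 0.0, 0.0, -2.8]
-- [0.577 0.2   0.23 ]
```

```bash
python3 -m handwheel '[[0.087,0.047,-0.030,-0.001,0,0,-5.4],[0.087,0.050,-0.026,-0.001,0,0,-5.3],[0.087,0.052,-0.021,-0.001,0,0,-5.4],[0.087,0.054,-0.016,-0.001,0,0,-5.3],[0.087,0.055,-0.011,-0.001,0,0,-5.4],[0.087,0.056,-0.006,0,0,0,-5.3],[0.087,0.056,0,0,0,0,-5.4],[0.087,0.056,0.005,0,0,0,-5.3],[0.087,0.055,0.010,0,0,0,-5.4],[0.087,0.054,0.015,0,0,0,-5.3]]'
python3 -m handwheel '[[0.05,0.055,-0.016,0,0,0,-2.9],[0.05,0.056,-0.013,0,0,0,-2.9],[0.05,0.056,-0.010,0,0,0,-2.8],[0.05,0.057,-0.008,0,0,0,-2.9],[0.05,0.057,-0.005,0,0,0,-2.8],[0.05,0.057,-0.002,0,0,0,-2.9],[0.05,0.057,0.001,0,0,0,-2.8],[0.05,0.03,0,0,0,0,0],[0.05,0,0,0,0,0,0]]'
python3 - <<'E'
from h import *
stat()
ci=info("wrist"); im,d=ctrl.get_image("wrist"); np.savez("w1.npz",im=im,d=d,K=ci[0],R=ci[1],t=ci[2]); cv2.imwrite("pics/w1.png",im)
print(ci[0], (-ci[1].T@ci[2]).round(4), ci[1].round(3))
E
```

```text
time: 1.35
position: [0.5526, -0.1979, 0.2272]
tool_rot: [-2.571, -1.805, 0.001]
ft_force: [0.4, 0.3, -0.5]
grip_width: 0.998
grip_force: 0.0
time: 2.48
position: [0.5767, 0.234, 0.227]
tool_rot: [-2.213, -2.226, 0.0]
ft_force: [0.4, -1.1, 0.2]
grip_width: 0.572
grip_force: 0.0
2.48 [0.5767 0.234  0.227 ] x [-0.006  1.     0.002] z [-0.002  0.002 -1.   ] f [ 0.4 -1.1  0.2] w 49.7 g 0.0 j [ 0.2   0.36 -0.8   1.5   0.26  1.4  -0.61]
[[297.31863964   0.         252.73489032]
 [  0.         297.31863964 193.43500448]
 [  0.           0.           1.        ]] [0.5767 0.3146 0.3901] [[ 1.     0.006 -0.002]
 [ 0.006 -0.957  0.291]
 [ 0.    -0.291 -0.957]]
```

View pics/w1.png

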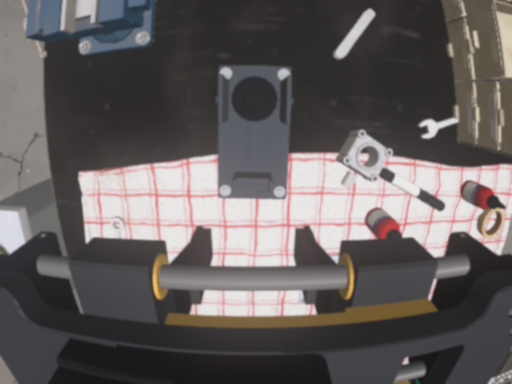

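The wrist view shows the cap centred at about (254,99) and the stand's base corner screws at (226,73), (284,73), (225,190), (279,190). Its axis is almost exactly along the tool x axis. Now the points by fisheye rays.

```bash
cat >> h.py <<'E'
def wcloud(f):
    K,R,t=f["K"],f["R"],f["t"]; v,u=np.mgrid[:384,:512]; a=(u-K[0,2])/K[0,0]; b=(v-K[1,2])/K[1,1]
    th=np.hypot(a,b); k=np.where(th>1e-6,np.tan(th)/np.maximum(th,1e-6),1)
    P=np.stack([a*k,b*k,np.ones_like(a)],-1)*f["d"][...,None]; W=(P-t)@R; W[f["d"]<=0]=np.nan; return W
def wray(f,u,v,z): # fisheye pixel onto plane z
    K,R,t=f["K"],f["R"],f["t"]; a=(u-K[0,2])/K[0,0]; b=(v-K[1,2])/K[1,1]; th=np.hypot(a,b)+1e-9
    r=np.array([a/th*np.sin(th),b/th*np.sin(th),np.cos(th)])@R; o=-R.T@t; return o+r*(z-o[2])/r[2]
def wpix(f,X):
    c=f["R"]@X+f["t"]; r=np.hypot(c[0],c[1])+1e-9; th=np.arctan2(r,c[2]); K=f["K"]
    return np.array([K[0,2]+K[0,0]*th*c[0]/r,K[1,2]+K[1,1]*th*c[1]/r])
def wshot(name):
    ci=info("wrist"); im,d=ctrl.get_image("wrist"); np.savez(name+".npz",im=im,d=d,K=ci[0],R=ci[1],t=ci[2]); cv2.imwrite(f"pics/{name}.png",im); return dict(im=im,d=d,K=ci[0],R=ci[1],t=ci[2])
def rect(P):
    r=cv2.minAreaRect((P[:,:2]*1000).astype(np.float32)); return np.round(r[0],1),np.round(r[1],1),round(r[2],1)
E
python3 - <<'E'
from h import *
f=np.load("w1.npz"); W=wcloud(f).reshape(-1,3)
m0=np.hypot(W[:,0]-.577,W[:,1]-.32)<.15
for nm,c,r,z0,z1 in [("knob",(.577,.32),.03,.117,.128),("skirttop",(.577,.32),.03,.0905,.096),("plates",(.577,.32),.055,.084,.0905),("rest",(.577,.22),.04,.04,.075),("base",(.577,.276),.11,.0085,.016)]:
    P=W[(np.hypot(W[:,0]-c[0],W[:,1]-c[1])<r)&(W[:,2]>z0)&(W[:,2]<z1)]
    print(nm,len(P),P.mean(0).round(4),rect(P),P[:,2].max().round(4))
g=cv2.cvtColor(f["im"],cv2.COLOR_BGR2GRAY)[60:210,205:305]
c=cv2.HoughCircles(cv2.resize(g,None,fx=4,fy=4,interpolation=cv2.INTER_CUBIC),cv2.HOUGH_GRADIENT,1,40,param1=80,param2=20,minRadius=30,maxRadius=110)
print(c[0][:5]/4+[205,60,0] if c is not None else None)
for u,v in((226,73),(284,73),(225,190),(279,190)): print(wray(f,u,v,.014).round(4))
E
```

```text
knob 439 [0.5776 0.3217 0.1214] (array([577.8, 322. ]), array([20.7, 20.9]), 1.0) 0.1242
skirttop 1194 [0.5773 0.3217 0.0937] (array([576.9, 322.3]), array([44.4, 44.2]), 0.7) 0.0957
plates 524 [0.5774 0.3213 0.0882] (array([577.4, 321.4]), array([51.5, 74.7]), 89.5) 0.0905
rest 596 [0.5757 0.2232 0.0502] (array([575.8, 222.3]), array([15.6, 46.9]), 89.5) 0.0614
base 5919 [0.5767 0.2716 0.0128] (array([576.8, 279.1]), array([175.3,  92.7]), 88.8) 0.016
[[283.875      76.625       7.5999999]]
[0.5427 0.3562 0.014 ]
[0.6147 0.3568 0.014 ]
[0.5401 0.2047 0.014 ]
[0.6114 0.2051 0.014 ]
```

Ball centre (0.5775, 0.3217), stand yaw about 89°. All heights and sizes agree with the given ones. Next I grasp the knob with the TCP at z 0.098.

```bash
python3 -m handwheel '[[0.05,0.044,0.001,0,0,0,0],[0.05,0.044,0,0,0,0,0],[0.05,0,0,0.045,0,0,0],[0.05,0,0,0.045,0,0,0],[0.05,0,0,0.03,0,0,0],[0.05,0,0,0.008,0,0,0],[0.05,0,0,0,0,0,0]]'
python3 -m handwheel '[[0.0,0,0,0,0,0,0],[0.0,0,0,0,0,0,0],[0.0,0,0,0,0,0,0],[0,0,0,0,0,0,0]]' 15; python3 -c "
from h import *
stat()"
```

```text
time: 3.4
position: [0.5799, 0.3171, 0.0998]
tool_rot: [2.223, 2.219, -0.0]
ft_force: [0.4, -0.2, 0.6]
grip_width: 0.571
grip_force: 0.0
time: 3.9
position: [0.5794, 0.3186, 0.0999]
tool_rot: [2.221, 2.221, 0.001]
ft_force: [-0.5, -0.5, 1.5]
grip_width: 0.244
grip_force: 15.0
3.9 [0.5794 0.3186 0.0999] x [0. 1. 0.] z [ 0.001  0.    -1.   ] f [-0.5 -0.5  1.5] w 21.2 g 15.0 j [ 0.02  0.54 -0.76  1.54  0.39  1.21 -0.81]
```

```bash
python3 -m handwheel '[[0.0,0,0,-0.02,0,0,0],[0.0,0,0,-0.05,0,0,0],[0,0,0,0,0,0,0]]' 
python3 -c "
from h import *
stat(); plan([((.690,.0563,.170),90,6),((.690,.0563,.05),90,3)])"
```

```text
time: 4.28
position: [0.5812, 0.3208, 0.1757]
tool_rot: [2.22, 2.22, 0.014]
ft_force: [-0.3, 0.8, -0.2]
grip_width: 0.246
grip_force: 15.0
4.28 [0.5812 0.3208 0.1757] x [-0.     1.     0.005] z [ 0.008  0.005 -1.   ] f [-0.3  0.8 -0.2] w 21.4 g 15.0 j [ 0.03  0.48 -0.79  1.46  0.35  1.33 -0.78]
[-0.0441, 0.0181, 0.0009, 0.1, -0.0, 0.0]
[-0.0441, 0.0181, 0.0009, 0.1, -0.1, 0.0]
[-0.0441, 0.0181, 0.0009, 0.1, -0.0, 0.0]
[-0.0441, 0.0181, 0.0009, 0.0, -0.1, 0.0]
[-0.0441, 0.0182, 0.0009, 0.1, -0.0, 0.0]
[-0.044, 0.0181, 0.0009, 0.0, -0.1, 0.0]
-- [0.69   0.0563 0.17  ]
[0.0, -0.0, 0.04, 0.0, 0.0, 0.0]
[0.0, -0.0, 0.04, 0.0, 0.0, 0.0]
[0.0001, -0.0001, 0.04, 0.0, 0.0, 0.0]
-- [0.69   0.0563 0.05  ]
```

```bash
python3 -m handwheel '[[0,-0.044,0.018,0.001,0,0,0],[0,-0.044,0.018,0.001,0,0,0],[0,-0.044,0.018,0.001,0,0,0],[0,-0.044,0.018,0.001,0,0,0],[0,-0.044,0.018,0.001,0,0,0],[0,-0.044,0.018,0.001,0,0,0],[0,0,0,0.03,0,0,0],[0,0,0,0.03,0,0,0],[0,0,0,0,0,0,0],[0,0,0,0,0,0,0]]'; python3 -c "
from h import *
stat()"
```

```text
time: 5.52
position: [0.6877, 0.0548, 0.1049]
tool_rot: [2.221, 2.221, 0.002]
ft_force: [0.4, -1.0, 0.1]
grip_width: 0.24
grip_force: 15.0
5.53 [0.6877 0.0548 0.1049] x [-0.  1.  0.] z [ 0.001  0.    -1.   ] f [ 0.4 -1.   0.1] w 20.9 g 15.0 j [ 0.37  0.57 -0.69  1.46  0.37  1.24 -0.36]
```

```bash
python3 -m handwheel '[[0,0.002,0.002,0.03,0,0,0],[0,0,0,0.024,0,0,0],[0,0,0,0.005,0,0,0],[0,0,0,0,0,0,0]]'; python3 -c "
from h import *
stat()"
```

```text
time: 6.02
position: [0.6902, 0.0568, 0.0464]
tool_rot: [2.22, 2.22, 0.003]
ft_force: [0.0, -0.9, 0.3]
grip_width: 0.243
grip_force: 15.0
6.03 [0.6902 0.0568 0.0464] x [-0.  1.  0.] z [ 0.002  0.    -1.   ] f [ 0.  -0.9  0.3] w 21.2 g 15.0 j [ 0.35  0.63 -0.67  1.5   0.41  1.15 -0.39]
```

```bash
python3 -m handwheel '[[0,0,0,0.003,0,0,0],[0,0,0,0,0,0,0]]'; python3 -m handwheel '[[0.06,0,0,0,0,0,0],[0.06,0,0,0,0,0,0],[0.06,0,0,0,0,0,0],[0.06,0,0,-0.04,0,0,0],[0.06,0,0,-0.05,0,0,0],[0.06,-0.05,0,-0.03,0,0,0],[0.06,-0.03,0,0,0,0,0],[0.06,0,0,0,0,0,0]]'
python3 - <<'E'
from h import *
stat(); f=wshot("w2"); W=wcloud(f).reshape(-1,3)
for nm,c,r,z0,z1 in [("knob",(.69,.058),.04,.059,.07),("skirttop",(.69,.058),.04,.034,.04),("rim",(.69,.058),.045,.02,.025),("foot",(.69,.058),.06,.007,.014)]:
    P=W[(np.hypot(W[:,0]-c[0],W[:,1]-c[1])<r)&(W[:,2]>z0)&(W[:,2]<z1)]
    if len(P)>3: print(nm,len(P),P.mean(0).round(4),rect(P),P[:,2].max().round(4))
E
```

```text
time: 6.28
position: [0.69, 0.0569, 0.0444]
tool_rot: [2.22, 2.22, 0.002]
ft_force: [-3.6, 0.1, 6.5]
grip_width: 0.24
grip_force: 15.0
time: 7.28
position: [0.6894, -0.0285, 0.1614]
tool_rot: [2.227, 2.213, -0.003]
ft_force: [0.3, -0.2, 0.4]
grip_width: 0.688
grip_force: 0.0
7.28 [ 0.6894 -0.0285  0.1614] x [ 0.006  1.    -0.002] z [ 0.    -0.002 -1.   ] f [ 0.3 -0.2  0.4] w 59.8 g 0.0 j [ 0.49  0.53 -0.69  1.4   0.34  1.33 -0.22]
knob 472 [0.6887 0.0601 0.0655] (array([688.6,  60.1]), array([20.8, 21. ]), 67.8) 0.0688
skirttop 1277 [0.6884 0.0597 0.0378] (array([688.2,  60.4]), array([43.6, 44.8]), 89.5) 0.0399
rim 762 [0.6912 0.0574 0.0226] (array([690.4,  57.5]), array([65. , 64.7]), 79.6) 0.025
foot 1900 [0.6921 0.0544 0.0091] (array([690.1,  57.2]), array([83.2, 83.1]), 6.1) 0.0139
```

View pics/w2.png

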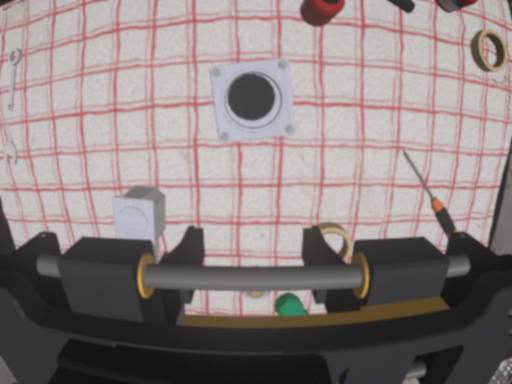

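The cap sits at (251,97), in the cup at (253,98), about 3 mm off centre with its rim on the floor. The coupler head is at (138,215). Next I look at the coupler from above.

```bash
python3 -c "
from h import *
plan([((.56,-.17,.22),85,4)])"
```

```text
[-0.0363, -0.0322, -0.0147, -0.0, 0.0, 1.2]
[-0.0369, -0.0314, -0.0147, -0.0, 0.0, 1.2]
[-0.0376, -0.0306, -0.0147, -0.0, 0.0, 1.2]
[-0.0382, -0.0298, -0.0147, -0.0, 0.0, 1.2]
-- [ 0.56 -0.17  0.22]
```

```bash
python3 -m handwheel '[[0.087,-0.036,-0.032,-0.015,0,0,1.2],[0.087,-0.037,-0.031,-0.015,0,0,1.2],[0.087,-0.038,-0.031,-0.015,0,0,1.2],[0.087,-0.038,-0.030,-0.015,0,0,1.2],[0.087,0,0,0,0,0,0],[0.087,0,0,0,0,0,0]]'
python3 - <<'E'
from h import *
stat(); f=wshot("w3"); W=wcloud(f).reshape(-1,3)
for nm,c,r,z0,z1 in [("headtop",(.562,-.062),.045,.0455,.0505),("shank",(.56,-.105),.025,.02,.03),("tuntop",(.558,-.13),.04,.035,.042),("lever",(.56,-.11),.06,.065,.12),("pad",(.56,-.14),.03,.085,.12)]:
    P=W[(np.hypot(W[:,0]-c[0],W[:,1]-c[1])<r)&(W[:,2]>z0)&(W[:,2]<z1)]
    if len(P)>3: print(nm,len(P),P.mean(0).round(4),rect(P),P[:,2].max().round(4))
E
```

```text
time: 8.07
position: [0.5609, -0.1666, 0.2212]
tool_rot: [-2.31, -2.128, -0.001]
ft_force: [-0.6, 0.5, 0.4]
grip_width: 0.995
grip_force: 0.0
8.07 [ 0.5609 -0.1666  0.2212] x [0.082 0.997 0.001] z [ 0.     0.001 -1.   ] f [-0.6  0.5  0.4] w 86.6 g 0.0 j [ 0.83  0.25 -0.69  1.6   0.16  1.35  0.04]
headtop 1381 [ 0.5611 -0.063   0.0488] (array([561.4, -62.6]), array([51.7, 48.2]), 85.0) 0.0505
shank 90 [ 0.5608 -0.1103  0.0264] (array([ 560.7, -105.8]), array([33.9, 33.9]), 84.5) 0.0284
tuntop 669 [ 0.5608 -0.1464  0.0388] (array([ 556.3, -134.5]), array([69.5, 43.6]), 85.8) 0.041
lever 1067 [ 0.5552 -0.1264  0.0868] (array([ 555.1, -122.6]), array([52. , 25.8]), 84.9) 0.1022
pad 609 [ 0.5543 -0.1367  0.0952] (array([ 554.4, -135.6]), array([25. , 26.1]), 81.1) 0.1022
```

View pics/w3.png

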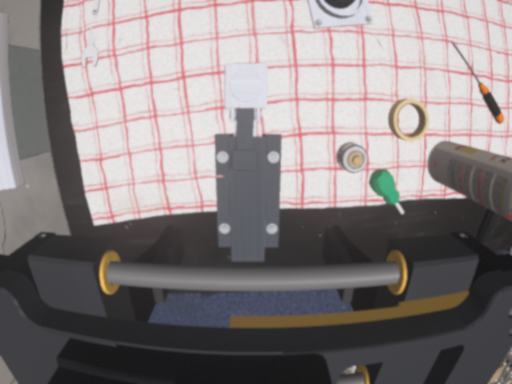

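Coupler origin (0.561, -0.063), yaw 85°, head at px (246,90), lever raised with its pad at z about 0.10 over the mouth. I grip the head by its flat sides.

```bash
python3 -m handwheel '[[0.087,0.05,-0.004,0,0,0,0],[0.087,0.0575,-0.004,0,0,0,0],[0.087,0,0,0.06,0,0,0],[0.087,0,0,0.06,0,0,0],[0.087,0,0,0.05,0,0,0],[0.087,0,0,0.03,0,0,0],[0.087,0,0,0.009,0,0,0],[0.087,0,0,0,0,0,0]]'; python3 -c "
from h import *
stat()"
```

```text
time: 9.12
position: [0.5618, -0.0593, 0.0125]
tool_rot: [-2.31, -2.128, -0.001]
ft_force: [0.8, 0.6, -0.1]
grip_width: 1.002
grip_force: 0.0
9.12 [ 0.5618 -0.0593  0.0125] x [0.082 0.997 0.001] z [-0.     0.001 -1.   ] f [ 0.8  0.6 -0.1] w 87.1 g 0.0 j [ 0.64  0.43 -0.69  1.86  0.32  0.97 -0.27]
```

```bash
python3 -m handwheel '[[0,0,0,0,0,0,0],[0,0,0,0,0,0,0],[0,0,0,0,0,0,0],[0,0,0,0,0,0,0],[0,0.01,0,0,0,0,0],[0,0.02,0,0,0,0,0],[0,0.025,0,0,0,0,0]]' 30;  python3 -c "
from h import *
stat()"
```

```text
time: 10.0
position: [0.5662, -0.0068, 0.0126]
tool_rot: [2.314, 2.123, -0.002]
ft_force: [0.4, -2.8, 1.3]
grip_width: 0.547
grip_force: 30.0
10.0 [ 0.5662 -0.0068  0.0126] x [ 0.086  0.996 -0.002] z [-0.    -0.002 -1.   ] f [ 0.4 -2.8  1.3] w 47.6 g 30.0 j [ 0.55  0.43 -0.7   1.86  0.34  0.97 -0.38]
```

```bash
python3 -m handwheel '[[0,0.03,0,0,0,0,0],[0,0.03,0,0,0,0,0],[0,0.03,0,0,0,0,0],[0,0.025,0,0,0,0,0],[0,0.01,0,0,0,0,0],[0,0,0,0,0,0,0]]'; python3 -c "
from h import *
stat()"; python3 -m handwheel '[[0.068,0,0,0,0,0,0],[0.068,0,0,0,0,0,0],[0.068,0,0,0,0,0,0],[0.068,0,0,-0.03,0,0,0],[0.068,0,0,-0.06,0,0,0],[0.068,0,0,-0.06,0,0,0],[0.068,0,0,-0.05,0,0,0],[0.06,-0.0625,0,0,0,0,0],[0.06,-0.0625,0,0,0,0,0],[0.06,0,0,0,0,0,0],[0.06,0,0,0,0,0,0]]';python3 - <<'E'
from h import *
stat(); f=wshot("w4"); W=wcloud(f).reshape(-1,3)
c=np.array([.577,.11])
for nm,c,r,z0,z1 in [("headtop",c,.045,.0455,.0505),("shank",c-[.01,.14],.08,.022,.029),("lever",c-[0,.06],.045,.065,.12),("pad",c-[0,.075],.025,.085,.12)]:
    P=W[(np.hypot(W[:,0]-c[0],W[:,1]-c[1])<r)&(W[:,2]>z0)&(W[:,2]<z1)]
    if len(P)>3: print(nm,len(P),P.mean(0).round(4),rect(P),P[:,2].max().round(4))
E
```

```text
time: 10.75
position: [0.5764, 0.1203, 0.0126]
tool_rot: [-2.31, -2.127, -0.002]
ft_force: [0.2, 2.8, -0.5]
grip_width: 0.548
grip_force: 30.0
10.75 [0.5764 0.1203 0.0126] x [0.082 0.997 0.002] z [ 0.     0.002 -1.   ] f [ 0.2  2.8 -0.5] w 47.7 g 30.0 j [ 0.34  0.49 -0.72  1.8   0.37  1.   -0.61]
time: 12.12
position: [0.566, -0.006, 0.2125]
tool_rot: [-2.313, -2.125, -0.001]
ft_force: [-0.5, 0.9, 0.2]
grip_width: 0.69
grip_force: 0.0
12.12 [ 0.566  -0.006   0.2125] x [0.085 0.996 0.001] z [-0.     0.001 -1.   ] f [-0.5  0.9  0.2] w 60.0 g 0.0 j [ 0.62  0.22 -0.75  1.66  0.15  1.33 -0.24]
headtop 1412 [0.5759 0.1125 0.0488] (array([575.6, 112.9]), array([52. , 47.9]), 85.1) 0.0505
shank 1602 [ 0.5628 -0.0293  0.0267] (array([564., -16.]), array([130.6,  26.1]), 84.8) 0.029
lever 1149 [0.57   0.0492 0.0867] (array([570.3,  53.4]), array([51.4, 25.8]), 84.3) 0.1024
pad 643 [0.569  0.0385 0.0955] (array([568.9,  39.6]), array([23.8, 25.8]), 84.3) 0.1024
```

View pics/w4.png

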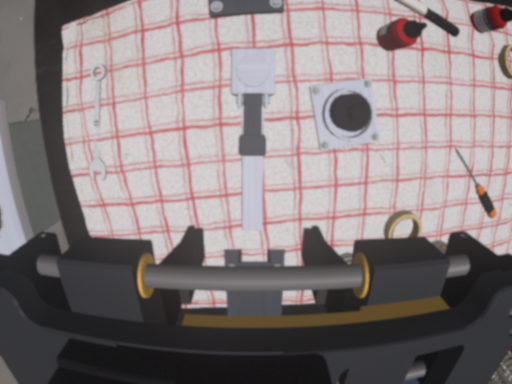

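The coupler stands free (head px (253,72), lever pad (252,145), shank end (252,228)), clear of the tunnel. I regrip the shank at coupler x of about -136 with 60 N.

```bash
python3 -m handwheel '[[0.06,-0.017,-0.001,0,0,0,0],[0.06,0,0,0.06,0,0,0],[0.06,0,0,0.06,0,0,0],[0.06,0,0,0.05,0,0,0],[0.06,0,0,0.03,0,0,0],[0.06,0,0,0.007,0,0,0],[0.06,0,0,0,0,0,0]]'; python3 -c "
from h import *
stat()"; python3 -m handwheel '[[0,0,0,0,0,0,0],[0,0,0,0,0,0,0],[0,0,0,0,0,0,0],[0,0,0,0,0,0,0],[0,0,0,0,0,0,0]]' 60; python3 -c "
from h import *
stat()"
```

```text
time: 13.05
position: [0.5642, -0.0228, 0.006]
tool_rot: [2.312, 2.127, 0.001]
ft_force: [-0.1, -0.1, 0.7]
grip_width: 0.692
grip_force: 0.0
13.05 [ 0.5642 -0.0228  0.006 ] x [0.083 0.997 0.   ] z [ 0.  0. -1.] f [-0.1 -0.1  0.7] w 60.2 g 0.0 j [ 0.56  0.43 -0.67  1.86  0.33  0.95 -0.34]
time: 13.68
position: [0.5638, -0.0231, 0.0058]
tool_rot: [2.313, 2.126, 0.0]
ft_force: [-0.4, 0.1, 2.6]
grip_width: 0.293
grip_force: 60.0
13.68 [ 0.5638 -0.0231  0.0058] x [ 0.084  0.996 -0.   ] z [ 0. -0. -1.] f [-0.4  0.1  2.6] w 25.5 g 60.0 j [ 0.57  0.43 -0.67  1.87  0.33  0.95 -0.34]
```

```bash
python3 -m handwheel '[[0,0,0,-0.01,0,0,0],[0,0,0,-0.02,0,0,0],[0,0,0,-0.03,0,0,0],[0,0,0,-0.03,0,0,0],[0,0,0,-0.03,0,0,0],[0,0,0,0,0,0,0],[0,0,0,0,0,0,0]]'
cat >> h.py <<'E'
def coup(name):
    f=wshot(name); p,R,s=pose(); X=R.as_matrix()
    W=wcloud(f); T=(W-p)@X # tool frame
    H=T[(T[...,0]>.095)&(T[...,0]<.18)&(abs(T[...,1])<.035)&(T[...,2]<-.005)&(T[...,2]>-.09)]
    # head top: brightest plane
    z=np.median(H[:,2]); H=H[abs(H[:,2]-z)<.006]
    A=np.c_[H[:,:2],np.ones(len(H))]; c=np.linalg.lstsq(A,H[:,2],rcond=None)[0]
    r=cv2.minAreaRect((H[:,:2]*1000).astype(np.float32))
    w=p+X@np.array([r[0][0]/1e3,r[0][1]/1e3,z])
    print("headtop tool",np.round(r[0],1),np.round(r[1],1),round(r[2],1),"z",round(z*1e3,1),"slope",c[:2].round(3),"world",w.round(4),len(H))
    return f
E
python3 -c "
from h import *
stat(); coup('w5'); stat()"
```

```text
time: 14.55
position: [0.5629, -0.0231, 0.1249]
tool_rot: [-2.312, -2.126, 0.002]
ft_force: [-0.3, -0.4, -3.8]
grip_width: 0.293
grip_force: 60.0
14.55 [ 0.5629 -0.0231  0.1249] x [ 0.084  0.996 -0.001] z [-0.001 -0.    -1.   ] f [-0.3 -0.4 -3.8] w 25.5 g 60.0 j [ 0.63  0.29 -0.73  1.77  0.21  1.17 -0.25]
headtop tool [111.5   0.8] [32. 48.] 0.2 z -45.4 slope [ 0.088 -0.003] world [0.5728 0.0879 0.1697] 3685
14.6 [ 0.5626 -0.0231  0.1243] x [ 0.084  0.996 -0.   ] z [-0.002 -0.    -1.   ] f [-0.1 -1.  -4.8] w 25.1 g 60.0 j [ 0.63  0.29 -0.73  1.77  0.21  1.17 -0.25]
```

View pics/w5.png

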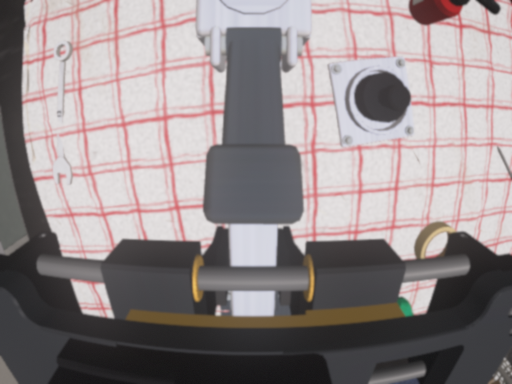

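Run:
```python
from h import *
f=np.load("w5.npz"); p,R,s=pose(); X=R.as_matrix(); T=(wcloud(f)-p)@X
for nm,x0,x1,y0,y1 in(("head",.112,.15,-.022,.022),("shank",.02,.06,-.011,.011),("pad",.04,.075,-.01,.01)):
    H=T[(T[...,0]>x0)&(T[...,0]<x1)&(T[...,1]>y0)&(T[...,1]<y1)&(T[...,2]<.01)&(T[...,2]>-.12)]
    c,e=np.linalg.lstsq(np.c_[H[:,:2],np.ones(len(H))],H[:,2],rcond=None)[:2]
    print(nm,len(H),H.mean(0).round(4),H.min(0).round(3),H.max(0).round(3),c.round(3),e)
g=T[10:330:20,252]; print(g.round(3).tolist())
```

```text
head 3083 [ 1.192e-01 -1.000e-04 -4.350e-02] [ 0.112 -0.022 -0.047] [ 0.127  0.022 -0.04 ] [-0.092 -0.006 -0.033] [0.00323789]
shank 9806 [ 0.0356  0.     -0.1006] [ 0.02  -0.011 -0.12 ] [ 0.06   0.011 -0.021] [ 0.343 -0.001 -0.113] [1.38498636]
pad 7352 [ 0.0631  0.0001 -0.0895] [ 0.051 -0.01  -0.097] [ 0.075  0.01  -0.077] [ 0.775  0.003 -0.138] [0.01410456]
[[0.12, 0.0, -0.046], [0.109, 0.0, -0.054], [0.101, 0.0, -0.058], [0.092, 0.0, -0.066], [0.086, 0.0, -0.071], [0.079, 0.0, -0.075], [0.074, 0.0, -0.08], [0.069, 0.0, -0.086], [0.064, 0.0, -0.088], [0.06, 0.0, -0.093], [0.056, 0.0, -0.095], [0.018, 0.0, -0.022], [0.006, 0.0, -0.022], [0.033, 0.0, -0.086], [0.027, 0.0, -0.088], [-0.036, 0.0, -0.021]]
```

No sag: the head and shank tops are at their expected heights in the tool frame. I move over the ball.

```bash
python3 -c "
from h import *
plan([((.5757,.1854,.125),89,6)])"
```

```text
[0.0348, -0.0007, -0.0001, -0.0, 0.0, -0.6]
[0.0348, -0.0004, -0.0001, -0.0, 0.0, -0.6]
[0.0348, -0.0, -0.0001, -0.0, 0.0, -0.7]
[0.0348, 0.0004, -0.0002, -0.0, 0.0, -0.6]
[0.0348, 0.0008, -0.0001, -0.1, 0.0, -0.7]
[0.0349, 0.0012, -0.0002, -0.0, 0.0, -0.6]
-- [0.5757 0.1854 0.125 ]
```

```bash
python3 -m handwheel '[[0,0.025,-0.001,0,0,0,-0.6],[0,0.035,0,0,0,0,-0.6],[0,0.035,0,0,0,0,-0.7],[0,0.035,0,0,0,0,-0.6],[0,0.035,0.001,0,0,0,-0.7],[0,0.025,0.001,0,0,0,-0.6],[0,0.0185,0,0,0,0,0],[0,0,0,0,0,0,0],[0,0,0,0,0,0,0],[0,0,0,0,0,0,0]]'
python3 - <<'E'
from h import *
stat()
for n in("top","scene"):
    im,d=ctrl.get_image(n); ci=info(n); W=cloud(n,d,ci).reshape(-1,3)
    for nm,c,r,z0,z1 in [("head",(.578,.32),.04,.155,.17),("plates",(.577,.32),.06,.082,.092)]:
        P=W[(np.hypot(W[:,0]-c[0],W[:,1]-c[1])<r)&(W[:,2]>z0)&(W[:,2]<z1)]
        if len(P)>3: print(n,nm,len(P),P.mean(0).round(4),rect(P))
    if n=="scene": cv2.imwrite("pics/s2.png",cv2.resize(im[60:250,80:330],None,fx=3,fy=3,interpolation=cv2.INTER_CUBIC))
E
```

```text
time: 15.85
position: [0.5761, 0.1834, 0.1253]
tool_rot: [2.243, 2.199, -0.001]
ft_force: [0.4, 0.7, -3.1]
grip_width: 0.294
grip_force: 60.0
15.85 [0.5761 0.1834 0.1253] x [ 0.02   1.    -0.001] z [-0.    -0.001 -1.   ] f [ 0.4  0.7 -3.1] w 25.6 g 60.0 j [ 0.3   0.4  -0.8   1.67  0.31  1.21 -0.6 ]
top head 47 [0.5666 0.3397 0.1661] (array([567.1, 341.9]), array([34. , 13.2]), 29.3)
top plates 8 [0.5432 0.3444 0.088 ] (array([543.2, 344.2]), array([9.2, 3. ]), 89.9)
scene head 94 [0.5603 0.3218 0.1634] (array([560.5, 324.8]), array([54.4, 25.9]), 55.1)
scene plates 94 [0.569  0.3176 0.0848] (array([574.3, 321. ]), array([76.3, 53.3]), 2.3)
```

View pics/s2.png

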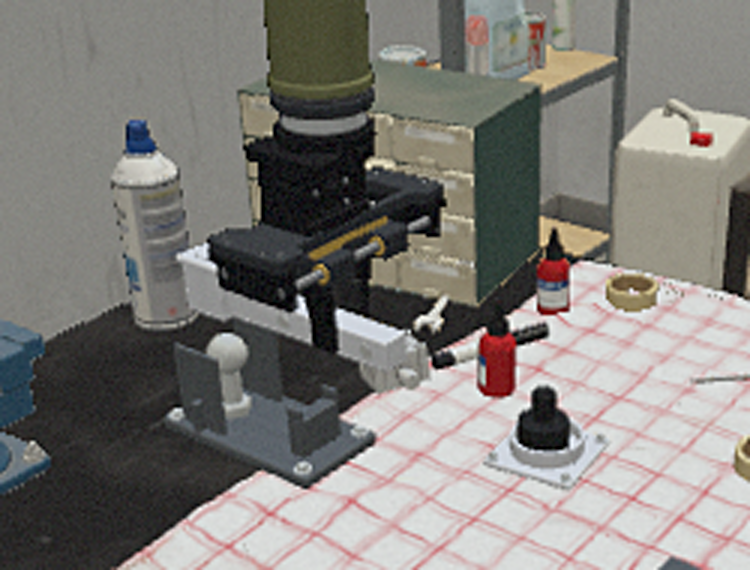

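The scene shows the ball at (230,355), the rest at (318,405), and the coupler with the gripper above. The parts of the coupler are ambiguous here, so I check with the point cloud.

Run:
```python
from h import *
ci=info("scene"); im,d=ctrl.get_image("scene"); W=cloud("scene",d,ci)
for u,v in[(190,250),(200,275),(230,285),(260,305),(300,300),(330,335),(360,350),(385,345),(405,375),(425,365),(322,300),(230,355)]:
    print((u,v),W[60+v//3,80+u//3].round(3),im[60+v//3,80+u//3])
P,R,t=None,ci[1],ci[2]
for X in[(.577,.345,.119),(.577,.345,.167),(.577,.32,.167),(.577,.27,.145),(.577,.125,.13)]:
    q=ci[0]@(R@np.array(X)+t); q=q[:2]/q[2]; print(X,((q-[80,60])*3).round())
coup("w6")
```

```text
(190, 250) [0.57  0.341 0.165] [229 220 212]
(200, 275) [0.555 0.317 0.155] [138 137 138]
(230, 285) [0.49  0.21  0.198] [15  9 14]
(260, 305) [0.565 0.261 0.139] [151 154 150]
(300, 300) [0.58  0.227 0.145] [243 234 229]
(330, 335) [0.555 0.174 0.141] [0 0 0]
(360, 350) [0.564 0.151 0.131] [117 123 122]
(385, 345) [0.564 0.126 0.141] [156 158 156]
(405, 375) [0.701 0.22  0.02 ] [173 181 184]
(425, 365) [0.73  0.222 0.019] [133 139 139]
(322, 300) [0.546 0.172 0.174] [22 27 19]
(230, 355) [0.57  0.31  0.073] [144 152 149]
(0.577, 0.345, 0.119) [199. 294.]
(0.577, 0.345, 0.167) [192. 243.]
(0.577, 0.32, 0.167) [213. 250.]
(0.577, 0.27, 0.145) [259. 288.]
(0.577, 0.125, 0.13) [396. 351.]
headtop tool [110.8   0.5] [32.  48.2] 0.7 z -44.7 slope [ 0.076 -0.003] world [0.5785 0.2954 0.1703] 3694
```

View pics/w6.png

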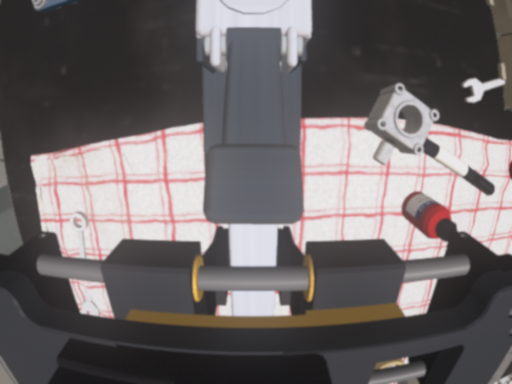

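The wrist view shows the coupler centred at px column 253 over the stand base (columns 203 to 302) and level. The odd shape in the scene view was the housing behind it. I lower, watching the force.

```bash
python3 -m handwheel '[[0,0.002,0,0.010,0,0,0],[0,0,0,0.012,0,0,0],[0,0,0,0.006,0,0,0],[0,0,0,0,0,0,0]]'; python3 -m handwheel '[[0,0,0,0.004,0,0,0],[0,0,0,0.004,0,0,0],[0,0,0,0.003,0,0,0],[0,0,0,0,0,0,0]]'; python3 -c "
from h import *
stat()"
```

```text
time: 16.55
position: [0.5752, 0.1871, 0.0965]
tool_rot: [-2.24, -2.201, 0.002]
ft_force: [-0.4, -0.3, -3.6]
grip_width: 0.29
grip_force: 60.0
time: 17.05
position: [0.5756, 0.1871, 0.0862]
tool_rot: [-2.241, -2.202, 0.001]
ft_force: [-1.0, -0.4, -3.1]
grip_width: 0.295
grip_force: 60.0
17.05 [0.5756 0.1871 0.0862] x [ 0.018  1.    -0.   ] z [-0.001 -0.    -1.   ] f [-1.  -0.4 -3.1] w 25.6 g 60.0 j [ 0.28  0.44 -0.79  1.7   0.34  1.14 -0.62]
```

```bash
python3 -m handwheel '[[0,-0.001,0,0.004,0,0,0],[0,0,0,0.004,0,0,0],[0,0,0,0.004,0,0,0],[0,0,0,0,0,0,0]]'; python3 -m handwheel '[[0,0,0,0.004,0,0,0],[0,0,0,0.004,0,0,0],[0,0,0,0.003,0,0,0],[0,0,0,0,0,0,0]]'; python3 -c "
from h import *
stat()"
```

```text
time: 17.55
position: [0.5754, 0.1861, 0.074]
tool_rot: [-2.24, -2.202, 0.001]
ft_force: [0.2, -0.3, -3.5]
grip_width: 0.293
grip_force: 60.0
time: 18.05
position: [0.5756, 0.1861, 0.0631]
tool_rot: [-2.241, -2.202, 0.001]
ft_force: [-0.2, 0.7, -2.9]
grip_width: 0.293
grip_force: 60.0
18.05 [0.5756 0.1861 0.0631] x [ 0.018  1.    -0.   ] z [-0.001 -0.    -1.   ] f [-0.2  0.7 -2.9] w 25.5 g 60.0 j [ 0.27  0.47 -0.77  1.72  0.36  1.1  -0.64]
```

No contact so far, with the underside about 9 mm above seated.

```bash
python3 -m handwheel '[[0,0,0,0.004,0,0,0],[0,0,0,0.003,0,0,0],[0,0,0,0,0,0,0]]'; python3 -m handwheel '[[0,0,0,0.0015,0,0,0],[0,0,0,0,0,0,0]]';python3 -m handwheel '[[0,0,0,0.001,0,0,0],[0,0,0,0,0,0,0]]'
```

```text
time: 18.42
position: [0.5755, 0.1861, 0.0561]
tool_rot: [-2.241, -2.201, 0.001]
ft_force: [-1.0, 0.9, -2.7]
grip_width: 0.294
grip_force: 60.0
time: 18.68
position: [0.5758, 0.1862, 0.0549]
tool_rot: [2.241, 2.202, -0.0]
ft_force: [0.1, -0.4, -1.7]
grip_width: 0.296
grip_force: 60.0
time: 18.92
position: [0.5759, 0.1864, 0.0541]
tool_rot: [2.241, 2.202, 0.0]
ft_force: [0.2, 0.2, -2.3]
grip_width: 0.293
grip_force: 60.0
```

```bash
python3 -m handwheel '[[0,0,0,0.0015,0,0,0],[0,0,0,0,0,0,0]]'; python3 -m handwheel '[[0,0,0,0.0015,0,0,0],[0,0,0,0,0,0,0]]'
```

```text
time: 19.18
position: [0.576, 0.1863, 0.0537]
tool_rot: [2.24, 2.201, 0.0]
ft_force: [-2.3, -1.3, 5.3]
grip_width: 0.295
grip_force: 60.0
time: 19.42
position: [0.5761, 0.1863, 0.0536]
tool_rot: [2.24, 2.201, -0.001]
ft_force: [-6.1, -4.0, 13.7]
grip_width: 0.299
grip_force: 60.0
```

Firm contact at the expected seated height. I let go, rise and check.

```bash
python3 -m handwheel '[[0.05,0,0,-0.001,0,0,0],[0.05,0,0,0,0,0,0],[0.05,0,0,0,0,0,0],[0.05,0,0,-0.02,0,0,0],[0.05,0,0,-0.05,0,0,0],[0.05,-0.03,0,-0.06,0,0,0],[0.05,-0.05,0,-0.04,0,0,0],[0.02,0,0,0,0,0,0],[0,0,0,0,0,0,0]]'
python3 - <<'E'
from h import *
stat(); f=wshot("w7"); W=wcloud(f).reshape(-1,3)
for nm,c,r,z0,z1 in [("headtop",(.578,.322),.045,.091,.1),("shank",(.576,.17),.05,.068,.08),("lever",(.577,.26),.045,.11,.17),("pad",(.577,.245),.025,.13,.17)]:
    P=W[(np.hypot(W[:,0]-c[0],W[:,1]-c[1])<r)&(W[:,2]>z0)&(W[:,2]<z1)]
    if len(P)>3: print(nm,len(P),P.mean(0).round(4),rect(P),P[:,2].max().round(4), "slope y",np.polyfit(P[:,1],P[:,2],1)[0].round(3))
E
```

```text
time: 20.55
position: [0.5743, 0.11, 0.2176]
tool_rot: [2.241, 2.202, 0.001]
ft_force: [-1.0, 0.9, 0.2]
grip_width: 0.426
grip_force: 0.0
20.55 [0.5743 0.11   0.2176] x [0.018 1.    0.   ] z [ 0.001  0.    -1.   ] f [-1.   0.9  0.2] w 37.1 g 0.0 j [ 0.46  0.27 -0.82  1.6   0.2   1.35 -0.41]
headtop 47 [0.5762 0.2892 0.0947] (array([572. , 289.8]), array([16.9, 58.1]), 87.8) 0.0998 slope y -0.201
shank 2218 [0.5761 0.1743 0.0747] (array([575.8, 174. ]), array([91.9, 26.5]), 88.5) 0.0776 slope y 0.001
lever 1255 [0.5775 0.2577 0.1354] (array([577. , 263.5]), array([25.7, 54.7]), 1.4) 0.1506 slope y -0.756
pad 819 [0.5773 0.2476 0.1432] (array([577.3, 250.8]), array([25.7, 29.2]), 1.1) 0.1506 slope y -0.654
```

Seated: the shank top is at z 0.0747 with slope 0.001, and its rear end implies the origin at y of about 0.323. The lever is still at about 0.65 rad. I approach the pad with the fingers shut and press along its arc.

```bash
python3 -m handwheel '[[0,0.045,0,0,0,0,0],[0,0.05,0,0,0,0,0],[0,0.044,0,0.02,0,0,0],[0,0,0,0.03,0,0,0],[0,0,0,0,0,0,0],[0,0,0,0,0,0,0]]' 20; python3 -c "
from h import *
stat()"
```

```text
time: 21.35
position: [0.5769, 0.2488, 0.1673]
tool_rot: [-2.24, -2.202, 0.0]
ft_force: [-0.7, -0.4, -0.1]
grip_width: 0.006
grip_force: 0.0
21.35 [0.5769 0.2488 0.1673] x [0.017 1.    0.   ] z [-0.  0. -1.] f [-0.7 -0.4 -0.1] w 0.5 g 0.0 j [ 0.2   0.43 -0.84  1.56  0.32  1.3  -0.7 ]
```

```bash
python3 -m handwheel '[[0,0,0,0.012,0,0,0],[0,-0.004,0,0.009,0,0,0],[0,-0.004,0,0.009,0,0,0],[0,-0.003,0,0.007,0,0,0],[0,-0.002,0,0.006,0,0,0],[0,0,0,0,0,0,0]]';  python3 -m handwheel '[[0,-0.002,0,0.006,0,0,0],[0,-0.001,0,0.005,0,0,0],[0,0,0,0,0,0,0]]'
```

```text
time: 22.1
position: [0.5769, 0.2346, 0.1235]
tool_rot: [-2.242, -2.2, 0.0]
ft_force: [0.5, 0.4, -0.5]
grip_width: 0.003
grip_force: 0.0
time: 22.48
position: [0.5761, 0.233, 0.1123]
tool_rot: [-2.24, -2.202, 0.0]
ft_force: [-0.5, 0.7, 0.5]
grip_width: 0.004
grip_force: 0.0
```

```bash
for i in 1; do :; done; python3 -m handwheel '[[0,0,0,0.002,0,0,0],[0,0,0,0,0,0,0]]';  python3 -m handwheel '[[0,0,0,0.0015,0,0,0],[0,0,0,0,0,0,0]]'; python3 -m handwheel '[[0,0,0,0.0015,0,0,0],[0,0,0,0,0,0,0]]'
```

```text
time: 22.72
position: [0.5763, 0.2328, 0.1107]
tool_rot: [-2.24, -2.202, 0.001]
ft_force: [-0.0, 0.2, 1.2]
grip_width: 0.005
grip_force: 0.5
time: 22.98
position: [0.5766, 0.2328, 0.1103]
tool_rot: [2.241, 2.202, 0.0]
ft_force: [-1.2, -0.3, 6.5]
grip_width: 0.002
grip_force: 3.0
time: 23.22
position: [0.5771, 0.2328, 0.11]
tool_rot: [2.24, 2.201, 0.001]
ft_force: [-2.5, -1.8, 12.3]
grip_width: 0.005
grip_force: 5.9
```

The hard stop is reached at the expected z 0.110. One more push, then I retreat and verify.

```bash
python3 -m handwheel '[[0,0,0,0.002,0,0,0],[0,0,0,0,0,0,0],[0,0,0,-0.005,0,0,0],[0,0,0,-0.03,0,0,0],[0,0,0,-0.05,0,0,0],[0,-0.04,0,-0.05,0,0,0],[0,-0.05,0,-0.03,0,0,0],[0,0,0,0,0,0,0],[0,0,0,0,0,0,0]]'
python3 - <<'E'
from h import *
stat(); f=wshot("w8"); W=wcloud(f).reshape(-1,3)
for nm,c,r,z0,z1 in [("headtop",(.578,.322),.03,.091,.1),("shank",(.576,.165),.05,.068,.08),("pad",(.577,.2325),.013,.09,.17)]:
    P=W[(np.hypot(W[:,0]-c[0],W[:,1]-c[1])<r)&(W[:,2]>z0)&(W[:,2]<z1)]
    if len(P)>3: print(nm,len(P),P.mean(0).round(4),rect(P),"slope y",np.polyfit(P[:,1],P[:,2],1)[0].round(3))
im,d=ctrl.get_image("top"); W=cloud("top",d,info("top")).reshape(-1,3)
P=W[(np.hypot(W[:,0]-.689,W[:,1]-.06)<.04)&(W[:,2]>.059)&(W[:,2]<.07)]; print("knob",len(P),P.mean(0).round(4))
E
```

```text
time: 24.35
position: [0.5746, 0.1438, 0.269]
tool_rot: [-2.24, -2.201, 0.001]
ft_force: [0.1, -0.1, -0.4]
grip_width: 0.009
grip_force: 0.0
24.35 [0.5746 0.1438 0.269 ] x [0.018 1.    0.   ] z [-0.001  0.    -1.   ] f [ 0.1 -0.1 -0.4] w 0.8 g 0.0 j [ 0.41  0.28 -0.85  1.51  0.21  1.45 -0.46]
headtop 1594 [0.5785 0.3225 0.0975] (array([578.6, 322.5]), array([50.5, 48.2]), 89.5) slope y -0.002
shank 1493 [0.5758 0.1722 0.0747] (array([576.3, 171.2]), array([85.8, 26.1]), 88.6) slope y 0.001
pad 434 [0.577  0.2331 0.1104] (array([577.1, 234. ]), array([22.8, 24.6]), 89.1) slope y -0.019
knob 42 [0.6878 0.0612 0.0645]
```

```bash
python3 -c "
from bench import ctrl
print(ctrl.close_job())"
```

```text
the job is handed in; nothing more can be done
None
```

I handed the job in at about 24 s: the cap stands in the holder about 3 mm off centre, the coupler is seated level on the ball within about 1 mm, and the lever is down on its stop; the verdict was not shown.

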